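# Lids back on the desk tubs

## Task

Tidy the desk: put the round wooden lid on the round white ceramic tub and the square wooden lid on the square one, each sitting down flat with its plug inside the tub's mouth, and the square lid lined up with its tub's sides. Leave both tubs standing where they are.

Things in the scene. Friction and masses are not known exactly. Their poses are not given: they have to be found in the camera images.
- round_tub: Round white ceramic tub without handle, 84 mm outside diameter, 76 mm mouth, 70 mm high, walls 4 mm, stands upright and loose on the desk, open at the top. Origin: centre of its underside, z up. With its own lid on properly, the lid's origin is 56 mm above this origin. About 0.4 kg. (The white mug with a handle is not it.)
- square_tub: Square white ceramic tub, 86 x 86 mm outside, 78 x 78 mm mouth, 70 mm high, walls 4 mm, stands upright and loose on the desk, open at the top. Origin: centre of its underside, z up. With its own lid on properly, the lid's origin is 56 mm above this origin. x and y axes are square to its sides. About 0.45 kg.
- round_lid: Round wooden lid, about 0.12 kg: plate 100 mm diameter, 8 mm thick; below it a plug 56 mm diameter, 14 mm deep; on top a round knob 24 mm diameter, 30 mm tall, to grip. Lies on the desk, knob up. Origin: centre of plug's underside, z up the knob (plug z 0 to 14, plate to 22, knob to 52 mm). (The flat wooden disc without a knob is a coaster.)
- square_lid: Square wooden lid, about 0.13 kg: plate 104 x 104 mm, 8 mm thick; below it a square plug 58 x 58 mm, 14 mm deep; on top a square knob 24 x 24 mm, 30 mm tall, to grip. Lies on the desk, knob up. Origin: centre of plug's underside, z up the knob (plug z 0 to 14, plate to 22, knob to 52 mm). x and y axes are square to the sides of plate, plug and knob.
There are look-alikes about, which are no part of the job. What is shaped like the square_tub but purple is not meant.

How it is judged:
At the end, for the whole second after the job is handed in: Each lid lies at rest on the tub of its own shape: centred within 14 mm, its origin 49 to 62 mm above the tub's origin (plug inside the mouth), lid and tub tilted less than 7 degrees; the square lid's sides are within 15 degrees of its tub's sides; each tub is within 50 mm of where it began (horizontal distance between round_lid and round_tub below 0.014 m and z of round_lid in the frame of round_tub between 0.049 and 0.062 m and angle between each of round_lid, round_tub, square_lid, square_tub's own z axis and vertical below 0.12 rad and linear speed of each of round_lid, square_lid below 0.03 m/s and distance of each of round_tub, square_tub from where it was at the start of the episode below 0.05 m and horizontal distance between square_lid and square_tub below 0.014 m and z of square_lid in the frame of square_tub between 0.049 and 0.062 m and (angle between the x axis of square_lid and the x axis of square_tub, either way round below 0.26 rad or angle between the x axis of square_lid and the y axis of square_tub, either way round below 0.26 rad)); the robot touches nothing.
It also fails if it takes over 56 s, if anything falls off the work surface, if the arm or the gripper's body presses on something with over 40 N, if the wrist force passes 120 N, or if a joint passes its speed limit or range.

## Robot

A 7-joint arm with a two-finger parallel gripper is mounted at the origin on the work surface. World frame = base frame: x ahead of the robot, y to its left, z up, the work surface at z = 0. Lengths are in m, angles in rad, forces in N, time in s.
With the tool pointing down it reaches from about 0.4 to 0.9 m from the base axis. Payload 5.6 kg.
Tool frame: the origin (TCP) lies midway between the tips of the shut fingers; the grasp point (between the pads) lies 19 mm behind it; z points along the fingers, y is the line along which they close (so a half turn about z gives the same grasp; the last joint's range is limited). The gripper opens to 92 mm and grips with 3 to 60 N. Pads are 20 mm wide; open, the fingers measure 128 mm over their backs; the gripper's body (75 mm by 189 mm) begins 69 mm behind the grasp point.
Start: joints at [-1.289, 0.468, -0.012, 1.603, 0.006, 1.071, -0.056], TCP at [0.207, 0.616, 0.215] pointing down, gripper open.
Joint ranges: [-2.53, 2.53], [-0.31, 2.02], [-1.57, 1.55], [0.28, 2.44], [-1.29, 4.43], [0.15, 1.84], [-2.92, 2.92]. Speed limits (rad/s): [2.57, 2.57, 3.14, 3.14, 3.14, 3.14, 3.14].

## Interface

Orientations are given as a 3x3 rotation matrix whose columns are the frame's x, y, z axes.
In Python, from station import env, effector, solver, viewer, workorder, search_frame, tip_of gives the robot as it stands. Calls block until the motion is done:
- env.reach(position, orientation): joint-space move of the TCP to a pose.
- env.movel(position, frame=None, rate=0.15): straight line of the TCP; frame=None keeps the orientation; rate is the mean speed in m/s.
- env.goto_joints(angles): joint-space move.
- effector.release() and effector.grasp(squeeze=None): open the fingers fully, or close them until they stop; squeeze is the grip in N (None keeps the last).
- env.pause(seconds).
- solver.inverse_kinematics(position, orientation): joint angles nearest the present ones, or None.
- env.sense(): the state.
- viewer.read_camera(name): name is "scene" or "top"; returns (picture, depth): 480x640x3 uint8, red, green, blue; 480x640 float32, m along the optical axis (not along the pixel's ray), 0 where there is no reading.
- viewer.camera_info(name): a dict with "intrinsics" (3x3 intrinsics, pixels), "eye" and "rotation" of the camera in the world. Camera axes: x right, y up, looking along -z (the intrinsics and any distortion apply to the point x, -y, -z); pixel columns grow to the right and rows downward; lengths in m; the calibration is good to about 2 mm. A picture is of the moment at which its call begins. camera_info takes no time and is no camera call.
A pose or a line that the arm cannot do raises env.PlanningError and nothing moves.
- workorder.finish_job(): hands the job in; it is judged then, once.
Trained networks look in the newest picture that a camera, given by its name, has taken for a name from the list of things; names that differ only in an ending like _2 or _b are one class to them, and where a whole thing is asked for, a point or a joint stands for the part that bears it (a point fixed in the world has none). Each returns a list of dicts, best first, with "score" (0 to 1); they miss things now and then, are a little off and sometimes report something else, mostly with a low value. They report only what shows in the picture. A call takes as long as a camera call. They do not tell look-alikes from the thing itself.
- search_frame(camera, name): "at" ([x, y, z] in m, in world coordinates, good to about 4 mm: the middle of the surface that is visible of it).
- tip_of(camera, name): "at" ([x, y, z] in m, in world coordinates, good to about 4 mm: a listed point, or the origin of a listed thing).
The state is a dict: "t": time; "joint_positions": joint angles; "joint_velocities": joint speeds; "tau": joint torques, N m; "ee_pos": TCP position; "tcp_rot": TCP orientation; "wrist_force": force on the tool from outside, world axes, zero at the start; "moment": the same for the moment, N m; "gripper_width": finger opening in m; "grasp_force": force on a finger pad.
Only numpy, scipy, OpenCV 4.12 (cv2) and the standard library are available. Lean on these libraries where they do the work, as an engineer would, in place of code of your own. Each camera call takes 0.05 s, during which the arm holds its last target. There are 200 camera calls.

## Working session

There is one attempt and no reset: what is moved stays moved. The work goes in short steps, each a Python script; the robot and the scene stay as the last script left them, time stands still between calls to the robot, and variables do not carry over. Pictures are saved under pics/ and viewed, at most 10 in all, crops included, and the job is handed in when it is done.

```bash
ls; mkdir -p pics; python3 - <<'E'
from station import env,viewer,search_frame,tip_of
import cv2,numpy as np
for c in("scene","top"):
    p,d=viewer.read_camera(c); cv2.imwrite(f"pics/{c}0.png",p[:,:,::-1]); np.savez(f"{c}0.npz",p=p,d=d)
    i=viewer.camera_info(c); print(c,i)
    K=np.array(i["intrinsics"]);R=np.array(i["rotation"]);e=np.array(i["eye"])
    for n in("round_tub","square_tub","round_lid","square_lid"):
        for f in(search_frame,tip_of):
            for r in f(c,n)[:4]:
                a=np.array(r["at"]);q=R.T@(a-e);q=K@np.array([q[0],-q[1],-q[2]]);print(n,f.__name__,round(r["score"],2),a.round(3),(q[:2]/q[2]).round())
print(env.sense())
E
```

```text
pics
scene {'intrinsics': array([[490.15688997,   0.        , 315.42436708],
       [  0.        , 490.15688997, 247.11996908],
       [  0.        ,   0.        ,   1.        ]]), 'eye': array([ 1.26720838, -0.06230265,  0.4911379 ]), 'rotation': array([[ 0.07872143, -0.52051534,  0.85021569],
       [ 0.99676935,  0.05472747, -0.05878581],
       [-0.01593124,  0.85209664,  0.52314197]])}
round_tub call 0.9 [0.645 0.219 0.042] [465. 274.]
round_tub call 0.79 [ 0.618  0.224 -0.002] [459. 286.]
square_tub call 0.77 [ 0.678 -0.211  0.044] [189. 303.]
square_tub call 0.94 [ 0.668 -0.363  0.005] [ 93. 325.]
square_tub call 0.69 [ 0.638 -0.214  0.005] [194. 307.]
round_lid call 0.8 [0.443 0.002 0.021] [319. 231.]
round_lid call 0.9 [ 0.437  0.004 -0.002] [320. 239.]
square_lid call 0.63 [0.445 0.15  0.021] [395. 227.]
square_lid call 0.79 [ 0.435  0.153 -0.002] [394. 235.]
square_lid call 0.42 [ 0.435  0.004 -0.001] [319. 238.]
top {'intrinsics': array([[565.91342219,   0.        , 322.01103362],
       [  0.        , 565.91342219, 235.35625429],
       [  0.        ,   0.        ,   1. 
[... 897 characters left out ...]
8]), 'joint_velocities': array([-0.00200384, -0.00152647, -0.00229804, -0.00053404,  0.00117894,
        0.00017917, -0.00093918]), 'tau': array([-9.11019888e-04, -5.20406985e+01, -1.30675713e-02, -2.44055557e+01,
       -5.67349407e-02,  1.14296164e-02,  2.42797330e-05]), 'ee_pos': array([0.20747608, 0.61599922, 0.21459709]), 'tcp_rot': array([[-9.47689995e-01,  3.19192216e-01,  4.99953673e-05],
       [ 3.19192215e-01,  9.47689996e-01, -2.32475875e-05],
       [-5.48005584e-05, -6.07337406e-06, -9.99999998e-01]]), 'wrist_force': array([ 0.28540288, -0.78140808,  0.28963164]), 'moment': array([-0.02868603, -0.02420405, -0.02059038]), 'grasp_force': 0.0, 'gripper_width': 0.09194086664990263}
```

View pics/top0.png

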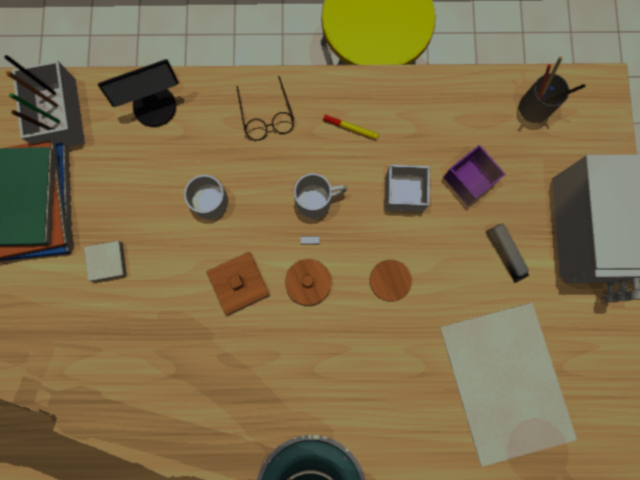

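View pics/scene0.png

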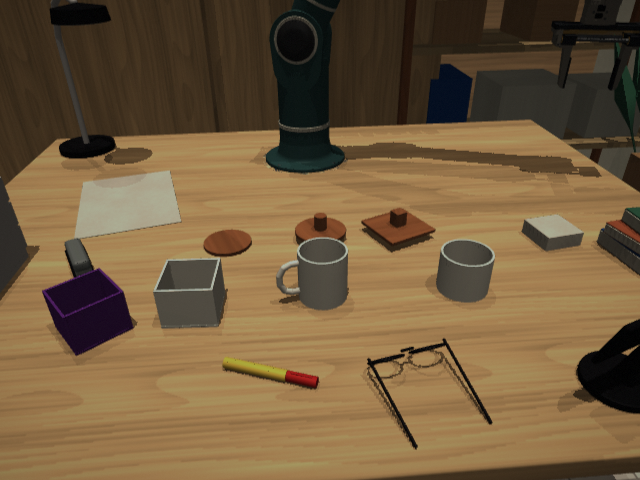

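Top view: the round tub is at (205,197), with the mug with a handle at (313,195) as its look-alike. The square tub is at (408,188), with the purple one at (474,175) as its look-alike. The round lid with a knob is at (308,281), with the flat coaster at (390,280) as its look-alike. The square lid is at (238,283). In the scene view, the same tubs are at (465,270) and (192,293), and the lids at (320,230) and (398,228). I choose the four named things and will check them in one crop while measuring from both depth views.

```bash
cat > h.py <<'E'
import numpy as np,cv2
from station import viewer
NOM={"round_tub":(.622,.224,.065,.077),"square_tub":(.642,-.217,.065,.077),"round_lid":(.437,.003,.015,.03),"square_lid":(.437,.155,.015,.03),
 "round_knob":(.437,.003,.045,.06),"square_knob":(.437,.155,.045,.06)}
def cloud(c,d):
    i=viewer.camera_info(c);K=np.array(i["intrinsics"]);v,u=np.mgrid[:480,:640]
    x=(u-K[0,2])/K[0,0]*d;y=(v-K[1,2])/K[1,1]*d
    return np.dstack([x,-y,-d])@np.array(i["rotation"]).T+np.array(i["eye"])
def measure(c,d,nom=NOM,r=.085):
    W=cloud(c,d);out={}
    for n,(x,y,a,b) in nom.items():
        rr=.04 if "knob" in n else r
        m=(d>0)&(np.hypot(W[...,0]-x,W[...,1]-y)<rr)&(W[...,2]>a)&(W[...,2]<b)
        P=W[m]
        if len(P)<8: print(c,n,"few",len(P));continue
        q=(P[:,:2]*1000).astype(np.float32);(cx,cy),s,ang=cv2.minAreaRect(q);(ex,ey),er=cv2.minEnclosingCircle(q)
        z=np.percentile(P[:,2],[10,50,90])
        print(c,n,len(P),"rect",round(cx),round(cy),np.round(s),"ang",round(ang,1),"circ",round(ex),round(ey),round(er),"z",(z*1000).round(1))
E
python3 - <<'E'
from h import *
for c in("top","scene"):
    f=np.load(c+"0.npz");measure(c,f["d"])
p=np.load("top0.npz")["p"]
cv2.imwrite("pics/crop.png",cv2.resize(p[150:330,170:520,::-1],None,fx=2.2,fy=2.2,interpolation=cv2.INTER_CUBIC))
E
```

```text
top round_tub 236 rect 623 224 [83. 82.] ang 4.2 circ 623 224 43 z [66.6 69.3 72.5]
top square_tub 318 rect 640 -214 [86. 88.] ang 87.4 circ 640 -214 60 z [66.5 69.1 72. ]
top round_lid 1543 rect 439 3 [98. 98.] ang 89.7 circ 438 4 50 z [18.1 21.3 24.4]
top square_lid 2158 rect 437 156 [105. 104.] ang 24.7 circ 437 156 72 z [18.2 21.2 24.2]
top round_knob 96 rect 439 3 [21. 22.] ang 88.1 circ 438 4 12 z [48.2 51.3 53.6]
top square_knob 133 rect 437 156 [25. 24.] ang 24.6 circ 437 156 15 z [48.2 51.2 54.8]
scene round_tub 481 rect 625 224 [84. 83.] ang 28.8 circ 624 224 44 z [65.9 69.1 70.9]
scene square_tub 688 rect 641 -214 [86. 90.] ang 87.4 circ 641 -214 60 z [66.  69.3 70.8]
scene round_lid 826 rect 436 5 [98. 88.] ang 88.6 circ 439 5 51 z [21.  22.5 23.8]
scene square_lid 1329 rect 439 158 [107. 108.] ang 24.7 circ 438 156 72 z [19.9 22.4 23.6]
scene round_knob 94 rect 439 5 [23. 24.] ang 84.9 circ 439 5 13 z [47.1 51.4 53.3]
scene square_knob 120 rect 438 156 [27. 24.] ang 20.1 circ 438 157 16 z [46.1 51.8 53.1]
```

View pics/crop.png

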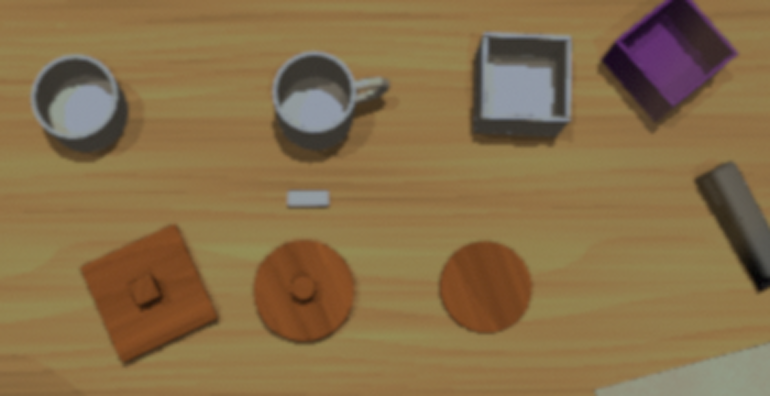

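The crop confirms the choice: both lids have knobs, the tubs have no handle and aren't purple. The two views agree within 2 mm, and the heights match the text. I'll do the square lid first.

```bash
cat > pp.py <<'E'
from h import *
from station import env,effector,solver
def down(deg):
    a=np.radians(deg);c,s=np.cos(a),np.sin(a);return np.array([[-s,c,0],[c,s,0],[0,0,-1.]])
def yaws(pick,place,base,turn,step):
    best=[]
    for a in np.arange(base-180,base+180,step):
        q=[solver.inverse_kinematics(np.array([*p,.2]),down(b)) for p,b in((pick,a),(place,a+turn))]
        if q[0] is not None and q[1] is not None: best.append((max(abs(q[0][6]),abs(q[1][6])),a,q))
    best.sort(key=lambda t:t[0]);return best
def pick(p,a,z=.028,hi=.2):
    env.reach(np.array([*p,hi]),down(a));env.movel(np.array([*p,z]))
    effector.grasp(25);s=env.sense();print("grip",s["gripper_width"],s["grasp_force"],s["ee_pos"],s["t"])
    env.movel(np.array([*p,hi]),rate=.2)
    s=env.sense();print("lift",s["gripper_width"],s["grasp_force"],s["wrist_force"],s["t"])
def shot(name,c="scene"):
    p,d=viewer.read_camera(c);cv2.imwrite(f"pics/{name}.png",p[:,:,::-1]);return d
E
python3 - <<'E'
from pp import *
b=yaws((.4375,.156),(.6405,-.214),24.7,-27.3,90)
for t in b:print(t[0],t[1],np.round(t[2],2).tolist())
a=b[0][1]
pick((.4375,.156),a)
env.reach(np.array([.6405,-.214,.2]),down(a-27.3))
print(a,env.sense()["gripper_width"],env.sense()["ee_pos"],env.sense()["t"])
shot("carry")
E
```

```text
0.7287086459578349 24.69999999999999 [[-0.78, 0.17, 0.4, 2.08, -0.08, 0.91, 0.1], [-0.37, 0.71, 1.01, 1.6, -0.64, 1.2, 0.73]]
1.4101401656569872 -65.30000000000001 [[-0.98, 0.18, 0.63, 2.09, -0.13, 0.91, -1.41], [-0.41, 0.76, 1.09, 1.6, -0.7, 1.23, -0.79]]
2.114716517689056 114.69999999999999 [[-0.55, 0.17, 0.15, 2.06, -0.03, 0.91, 1.62], [-0.19, 0.59, 0.68, 1.58, -0.4, 1.11, 2.11]]
2.575600325325252 -155.3 [[-1.52, 0.43, 1.38, 2.11, -0.5, 1.01, -2.58], [-0.49, 0.92, 1.34, 1.6, -0.91, 1.37, -2.22]]
grip 0.0235811666444111 25.000029802322388 [0.43728453 0.15592371 0.02793311] 5.1
lift 0.02353067643321612 24.99954253435135 [ 0.05331297 -0.08567954 -1.77923933] 6.1083
24.69999999999999 0.023881453424048883 [ 0.64087753 -0.21172431  0.19981669] 7.6667
```

View pics/carry.png

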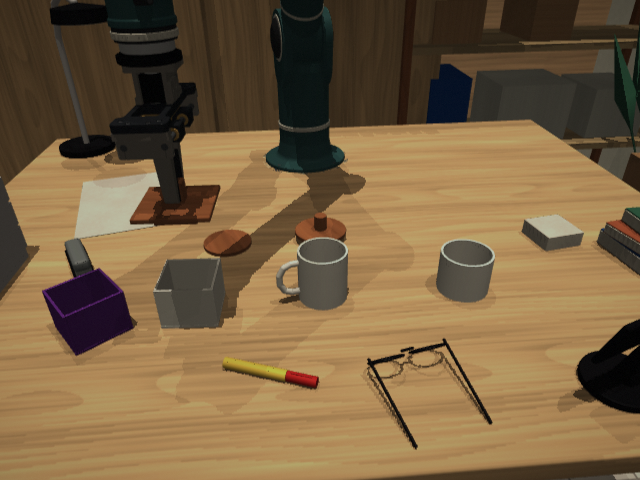

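The square lid hangs level in the fingers at (176,203), lined up with the tub at (190,293). Now I'll lower it.

```bash
cat >> pp.py <<'E'
def place(p,z0=.028,hi=.2):
    env.movel(np.array([*p,z0+.075]))
    for dz in(.065,.0605,.0585,.057,.056):
        env.movel(np.array([*p,z0+dz]),rate=.06);s=env.sense();print(dz,s["ee_pos"],s["wrist_force"])
        if s["wrist_force"][2]>4: break
    effector.release();env.movel(np.array([*p,hi]),rate=.15)
E
python3 - <<'E'
from pp import *
place((.6405,-.214))
b=yaws((.4385,.004),(.6235,.224),0,0,30);print(b[0])
a=b[0][1]
pick((.4385,.004),a)
env.reach(np.array([.6235,.224,.2]),down(a));print(env.sense()["gripper_width"],env.sense()["t"])
shot("carry2")
E
```

```text
0.065 [ 0.64035821 -0.21382364  0.09286462] [-0.07098105  0.00301157 -1.17824074]
0.0605 [ 0.64032398 -0.21389766  0.08821846] [ 0.80552186 -0.03023238 -1.7239413 ]
0.0585 [ 0.64042819 -0.21398018  0.0863626 ] [ 0.17418745 -0.51330122 -2.01542962]
0.057 [ 0.6404327  -0.21395806  0.08488803] [-0.12265852 -0.16667202 -0.88935227]
0.056 [ 0.64061757 -0.21405549  0.08407681] [ 0.6699669  -0.33774479 -1.54234192]
(np.float64(0.07115972219258852), np.int64(0), [array([-0.79940906,  0.13086121,  0.78460019,  2.14933505, -0.11771142,
        0.90276612,  0.05402108]), array([-0.87595532,  0.57279816,  0.6976447 ,  1.61886759, -0.40177745,
        1.0981345 , -0.07115972])])
grip 0.023244883673226944 25.00008076429367 [0.43822864 0.00402656 0.02794433] 15.325
lift 0.023619322011314756 24.999376237392426 [ 0.23663516  0.29671539 -1.70847158] 16.3333
0.02328345602733318 17.4417
```

View pics/carry2.png

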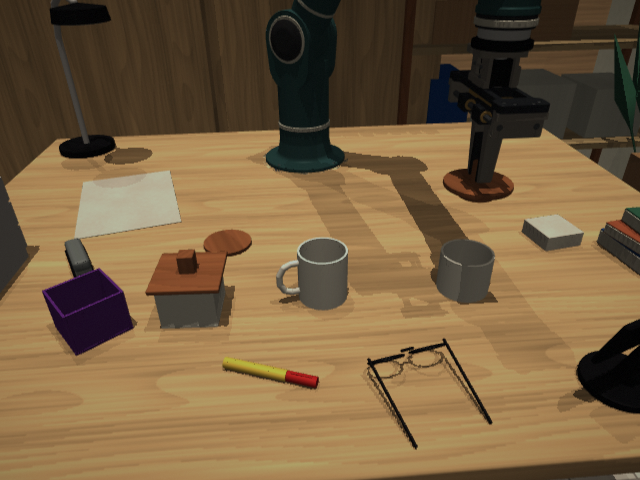

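The square lid sits flat and aligned on its tub at (188,275). The round lid is held level at (479,184), and the round tub is clear at (466,270).

```bash
python3 - <<'E'
from pp import *
place((.6235,.224))
env.movel(np.array([.5,.4,.3]),rate=.25)
N={"round_plate":(.6235,.224,.071,.09),"square_plate":(.6405,-.214,.071,.09),"round_knob":(.6235,.224,.1,.12),"square_knob":(.6405,-.214,.1,.12)}
for c in("top","scene"): measure(c,shot("end_"+c,c),N)
print(env.sense()["t"])
E
```

```text
0.065 [0.62327959 0.22408854 0.09284953] [ 0.83579953 -0.29477171 -1.59543037]
0.0605 [0.62329618 0.22398137 0.08822064] [-1.27026267 -0.42836275 -0.81574087]
0.0585 [0.62344362 0.22401347 0.08640388] [ 0.11791773  0.45940325 -1.03644654]
0.057 [0.62346058 0.223943   0.08493062] [-0.33878506  1.40173249 -1.64009977]
0.056 [0.62363645 0.22402088 0.08407482] [-1.27227407  0.12047164 -0.87420546]
top round_plate 1571 rect 624 224 [99. 99.] ang 22.0 circ 625 223 51 z [74.5 77.6 80.5]
top square_plate 2178 rect 642 -213 [104. 106.] ang 87.6 circ 642 -213 73 z [74.6 77.4 80.5]
top round_knob 103 rect 624 223 [22. 23.] ang 8.8 circ 624 223 12 z [104.6 107.  110. ]
top square_knob 138 rect 641 -213 [25. 24.] ang 85.6 circ 641 -213 16 z [103.3 107.  110.1]
scene round_plate 1681 rect 627 223 [98. 99.] ang 67.5 circ 626 223 51 z [76.4 78.4 79.6]
scene square_plate 2652 rect 644 -212 [105. 106.] ang 87.3 circ 644 -211 72 z [76.6 78.3 79.3]
scene round_knob 157 rect 626 224 [24. 23.] ang 90.0 circ 625 223 14 z [102.2 107.7 109.2]
scene square_knob 223 rect 644 -212 [24. 25.] ang 86.1 circ 643 -211 16 z [101.8 107.6 108.9]
22.8167
```

View pics/end_scene.png

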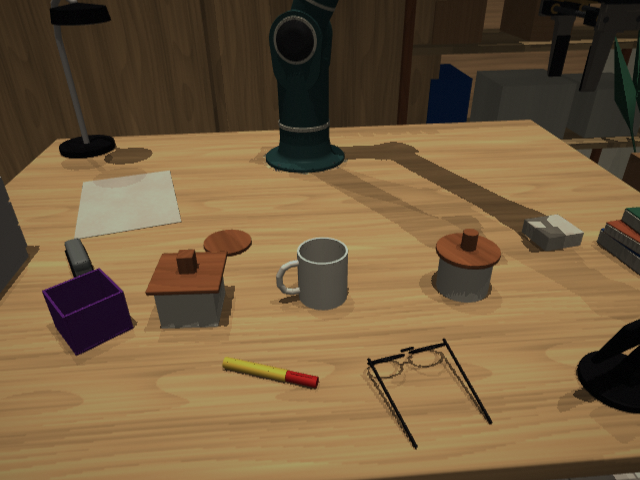

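Both lids sit flat on their tubs, at (188,275) and (467,252). Their tops measure 78 mm, as expected. They are centred within about 3 mm, and the arm is clear.

```bash
python3 -c "
from station import workorder
print(workorder.finish_job())"
```

```text
the job is handed in; nothing more can be done
None
```

Job handed in at about 23 s on the robot's clock: both lids sit flat on their own tubs, centred within about 3 mm, the square lid is in line with its tub's sides, and the tubs are still where they stood; the hand-in call gave no verdict.

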